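# Swing the lamp over to the cyclone and snap the filter case shut

## Robot

A 6-joint arm with a two-finger parallel gripper is mounted at the origin on the work surface. World frame = base frame: x ahead of the robot, y to its left, z up, the work surface at z = 0. Lengths are in m, angles in rad, forces in N, time in s.
With the tool pointing down it reaches from about 0.35 to 0.725 m from the base axis. Payload 4.3 kg.
Tool frame: the origin (TCP) lies midway between the tips of the shut fingers; the grasp point (between the pads) lies 19 mm behind it; z points along the fingers, y is the line along which they close (so a half turn about z gives the same grasp; the last joint's range is limited). The gripper opens to 85 mm and grips with 20 to 120 N. Pads are 22 mm wide; open, the fingers measure 114 mm over their backs; the gripper's body (76 mm by 85 mm) begins 54 mm behind the grasp point. The pads swing forward as they close: fully open they stand 13 mm farther back than shut.
Start: joints at [-0.11, 0.377, 0.081, 1.274, 0, 1.46], TCP at [0.575, 0, 0.231] pointing down, gripper open.
Joint ranges: [-2.72, 2.72], [-0.84, 1.66], [-1.02, 1.22], [-1.77, 2.12], [-1.37, 1.28], [-3.14, 3.14]. Speed limits (rad/s): [2.57, 2.57, 3.14, 3.14, 3.14, 3.14].

## Interface

Orientations are given as a 3x3 rotation matrix whose columns are the frame's x, y, z axes.
In Python, from workcell import manip gives the robot as it stands. The module is installed in compiled form; this text tells all that it offers.
- The arm moves only by the shell command python3 -m jog 'ROWS' [FORCE]. ROWS is JSON, a list of rows, each an object with "grip": the finger opening in m, from 0 to 0.0854; "dp": the shift along the tool's x, y, z in m, a list of three; "turn": the turn, a rotation vector about the tool's x, y, z in rad, a list of three. A call has 1 to 12 rows; each row shifts and turns the commanded pose from where the row before left it, along the tool's axes as they then stand; what a row does not reach is not made up. A row lasts 1/12 s, in which the tool goes at most 41.7 mm and 7.16 degrees, less where a joint would pass 70% of its speed; a pose out of reach is approached as far as the arm can. A call is refused whole if a number of a shift passes 0.0417 or a number of a turn 0.125, either way. A call with a gripper value outside its range is refused whole. The fingers move at their own pace and stop on an object; FORCE is the grip in N (left out, the last holds). Time passes only in rows, so rows that do not move let the fingers close. It gives the time, the measured TCP pose, the force, the opening and the grip force at its end, in the units of the state.
- manip.get_obs(): the state, without advancing time (a new reading comes with each control period).
- manip.snapshot(name): name is "scene" or "side" or "wrist"; returns a dict with "color" (480x640x3 uint8, red, green, blue), "z_map" (480x640 float32, m along the optical axis (not along the pixel's ray), 0 where there is no reading), "vfov" (degrees; the focal length in pixels is half the picture's height over the tangent of half this angle, whatever the lens; pixels are square), "cx", "cy" (the principal point, pixels), "R" (3x3) and "t" (3): a world point X has camera coordinates R X + t; the wrist camera has in their place "T_tool_cam" (4x4, takes a point from camera to tool coordinates, whose origin is the TCP and whose axes are the flange's). Camera axes: x right, y down, z forward; pixel columns grow to the right and rows downward; lengths in m; the calibration is good to about 2 mm. The wrist camera is an equidistant fisheye: a pixel r from the principal point sees the ray r / f radians off the axis. A picture is of the moment at which its call begins: read the wrist's pose just before it.
- manip.hand_in(): hands the job in; it is judged then, once.
The state is a dict: "time": time; "qpos": joint angles; "qvel": joint speeds; "joint_torque": joint torques, N m; "tool_pos": TCP position; "orientation": TCP orientation; "ft_force": force on the tool from outside, world axes, zero at the start; "torque": the same for the moment, N m; "gripper_width": opening from 0.0 (shut) to 1.0 (fully open); "grip_force": force on a finger pad.
Only numpy, scipy, OpenCV 4.12 (cv2) and the standard library are available. Lean on these libraries where they do the work, as an engineer would, in place of code of your own. Each camera call takes 0.05 s, during which the arm holds its last target. There are 200 camera calls.

## Task

The filter case is finished and the cyclone separator is looked at next: swing the bench lamp's arm away from over the open case until the lamp head hangs centred above the cyclone separator standing in its tray. Then, with the lamp out of the way, close the lid of the filter case and press it down past its spring catch so that it is fully shut. Leave the trays, what lies in them and the other loose things where they are.

Things in the scene. Friction and masses are not known exactly. Their poses are not given: they have to be found in the camera images.
- lamp_base: Pillar of the bench lamp, fixed to the bench: dark round foot 90 mm across, aluminium post 26 mm across. Origin on the post's axis at bench height; the lamp arm turns about this vertical axis. Its -x axis is the arm's direction at joint value 0 (roughly towards the robot).
- lamp_arm (a joint): Angle of the lamp arm about the pillar (rad), range -1.3 to 1.3, positive counter-clockwise seen from above (head goes towards the robot's right, -y). Light friction (about 0.7 N at the grip): it stays where it is left.
- lamp_grip (a point): Black upright round grip post, 20 mm across, on the middle of the flat round lamp head (100 mm across, underside 189 mm, top with cooling ribs 217 mm above the bench). Point on the post's axis 235 mm above the bench (post's top: 257 mm), 240 mm from the pillar's axis; also the head's centre. A bar 18 mm wide, 197 to 211 mm above the bench, joins head and pillar.
- case: Grey plastic filter case fixed to the bench, open box 110 mm (its x) by 116 mm (its y) by 50 mm high with a white pleated filter inside, 42 mm high. Origin at the centre of its underside. The lid's hinge is along its +x rim (away from the robot); a small steel spring catch stands on the middle of its -x (front) side, its top 61 mm above the bench.
- lid (a joint): Angle of the case lid (rad): 0 fully shut, grows as it opens upward, up to 1.5. It starts open, and the stiff hinge (about 0.5 N at the edge) holds it where it is left. At about 0.08 it meets the spring catch; past about 0.04 it snaps shut; that takes 6 to 8 N straight down at its front edge.
- lid_hinge (a point): Point on the lid's hinge axis, middle of the lid's width, 50 mm above the bench. The axis runs along the case's y.
- lid_edge (a point): Middle of the lid's free edge, 112 mm from the hinge. The lid is a flat plate 112 x 116 mm, 6 mm thick (0.5 to 6.5 mm above the hinge plane, outer face with a raised panel to 8 mm); shut, its top is 57 to 58 mm above the bench.
- cyclone: Grey plastic cyclone separator standing upright in one of the trays: narrow foot 64 mm across, a cone that widens upward to a 76 mm drum, a 30 mm outlet pipe on top and a short side inlet; 112 mm tall. Loose. Origin at the centre of its underside, on its axis. It is on the left or the right of the case.
- tray_cyclone: White tray 180 x 115 mm, 36 mm high, 3 mm walls, under the cyclone. Loose. Origin at the centre of its underside.
- tray_crevice: Grey tray of the same size holding the crevice tool. Loose. Origin at the centre of its underside.
- crevice_tool: Black flat nozzle 160 mm long lying in its tray. Loose. Origin under its middle.
- tray_prefilter: Mint tray of the same size holding the flat prefilter, off to the left. Loose. Origin at the centre of its underside.
- prefilter: Flat grey filter mat in a white frame, 130 x 90 x 14 mm, in its tray. Loose. Origin at the centre of its underside.
- cuff: Black rubber hose cuff, a ring 52 mm across and 22 mm high, lying on the bench between case and lamp pillar. Loose. Origin at the centre of its underside.
- jar: Glass jar 64 mm across, 75 mm high, on the right. Loose. Origin at the centre of its underside.
- castor: Small steel castor with a black 50 mm wheel, 58 mm high, on the left. Loose. Origin under its middle.
- screwdriver: Screwdriver lying on the right. Loose.
Mind the look-alikes: they are no part of the job. What is shaped like the case but green or turquoise is not meant.

How it is judged:
By the outcome, as a careful person would: the job done as asked, in the order asked, and still so for the second after the job is handed in, with the robot touching nothing.
It also fails if it takes over 50 s, if anything falls off the work surface, if the arm or the gripper's body presses on something with over 40 N, if the wrist force passes 120 N, or if a joint passes its speed limit or range.

## Working session

There is one attempt and no reset: what is moved stays moved. The work goes in short steps, Python scripts to look and compute and a shell command to move; the robot and the scene stay as the last step left them, time stands still between calls to the robot, and variables do not carry over. Pictures are saved under pics/ and viewed, at most 10 in all, crops included, and the job is handed in when it is done.

```bash
mkdir -p pics
cat > h.py <<'E'
import numpy as np,cv2
from workcell import manip
def snap(n):
    s=manip.snapshot(n); np.save(f'/tmp/{n}.npy',s,allow_pickle=True); return s
def load(n): return np.load(f'/tmp/{n}.npy',allow_pickle=True).item()
def f(s): return 240/np.tan(np.radians(s['vfov'])/2)
def cloud(s):
    z=s['z_map'];v,u=np.mgrid[:480,:640]
    c=np.stack([(u-s['cx'])/f(s)*z,(v-s['cy'])/f(s)*z,z],-1)
    w=(c-s['t'])@np.array(s['R']); w[z==0]=np.nan; return w
def save(n,im): cv2.imwrite('pics/'+n,im[...,::-1])
E
python3 - <<'E'
from h import *
for n in('scene','side'):
    s=snap(n);save(n+'0.png',s['color']);print(n,np.round(s['R'],3).tolist(),s['t'],s['vfov'])
o=manip.get_obs();print({k:np.round(v,3).tolist() for k,v in o.items()})
E
```

```text
scene [[0.871, 0.492, -0.014], [0.4, -0.723, -0.564], [-0.287, 0.485, -0.826]] [-0.49855351 -0.10065873  1.33894601] 57.29551975636867
side [[0.845, -0.534, 0.018], [-0.319, -0.531, -0.785], [0.429, 0.658, -0.619]] [-0.44144744  0.31842557  1.15442118] 48.02148833032501
{'time': 0.1, 'qpos': [-0.11, 0.378, 0.08, 1.274, -0.0, 1.46], 'qvel': [-0.001, -0.001, 0.002, 0.0, 0.001, 0.0], 'joint_torque': [0.001, -46.469, 27.058, 0.012, -0.0, 0.0], 'tool_pos': [0.574, 0.0, 0.23], 'orientation': [[-0.0, 1.0, -0.002], [1.0, 0.0, 0.0], [0.0, -0.002, -1.0]], 'ft_force': [0.292, -0.619, -0.703], 'torque': [-0.049, 0.006, 0.041], 'grip_force': 0.0, 'gripper_width': 0.999}
```

View pics/scene0.png

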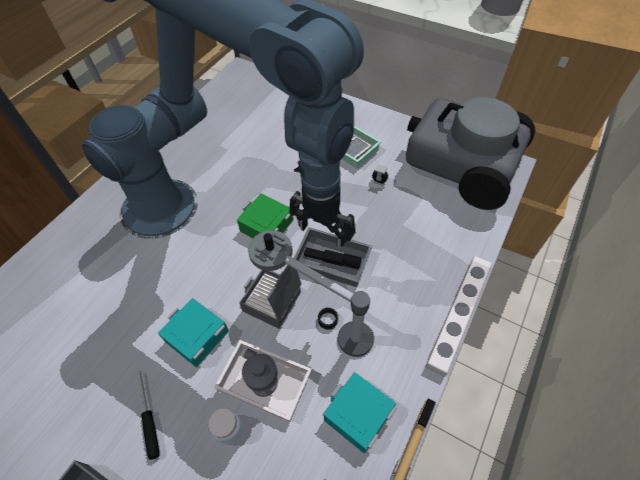

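View pics/side0.png

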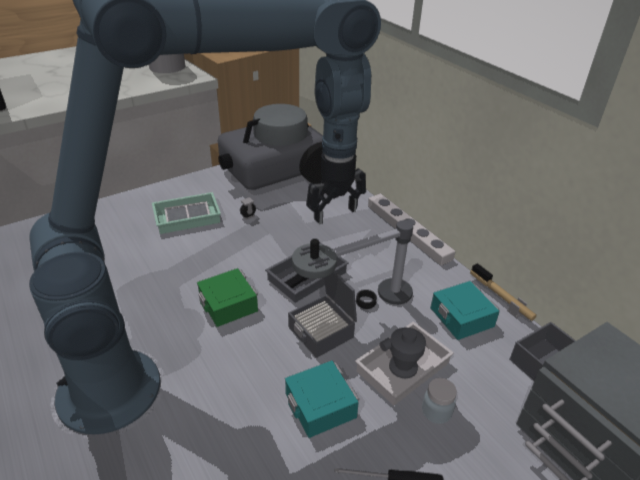

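The scene picture shows the lamp grip at (268,240), pillar top at (360,298), the grey case at (270,290) with its lid open, and the cyclone in its white tray at (259,370). In the side picture the grip is at (315,247), the pillar top at (405,228), the case at (322,318) and the cyclone at (407,345). Next I'll measure from enlarged crops.

Run:
```python
from h import *
a=load('scene')['color'][215:425,200:400];b=load('side')['color'][215:400,255:465]
a=cv2.resize(a,(600,630),interpolation=3)[:600];b=cv2.resize(b,(630,555),interpolation=3)
save('c1.png',a);save('c2.png',b)
for n in('scene','side'):
    w=cloud(load(n));np.save(f'/tmp/{n}_w.npy',w)
    x,y,z=w[...,0],w[...,1],w[...,2]
    reg=(x>.3)&(x<.95)&(y>-.4)&(y<.25)
    col=load(n)['color'].astype(int)
    def c(name,m):
        p=w[m]; 
        if len(p): print(n,name,len(p),np.round(np.median(p,0),3),np.round(np.percentile(p,2,0),3),np.round(np.percentile(p,98,0),3))
    if n=='scene': boxes={'griptop':(262,275,232,240),'head':(248,293,230,270),'postTop':(350,372,290,300),'cyctop':(248,272,348,362),'lid':(270,302,262,318),'cuff':(317,340,306,330),'foot':(337,375,325,358)}
    else: boxes={'griptop':(308,322,238,246),'head':(290,342,238,275),'postTop':(396,414,220,230),'cyctop':(392,422,328,342),'lid':(322,356,272,318),'cuff':(356,378,289,308),'foot':(378,413,280,304)}
    for k,(u0,u1,v0,v1) in boxes.items():
        m=np.zeros(z.shape,bool);m[v0:v1,u0:u1]=1
        zr={'griptop':(.25,.265),'head':(.205,.225),'postTop':(.19,.3),'cyctop':(.1,.12),'lid':(.055,.18),'cuff':(.018,.026),'foot':(.004,.03)}[k]
        c(k,m&(z>zr[0])&(z<zr[1]))
```

```text
scene griptop 52 [ 0.479 -0.066  0.257] [ 0.469 -0.075  0.253] [ 0.486 -0.059  0.26 ]
scene head 1229 [ 0.486 -0.073  0.212] [ 0.434 -0.113  0.207] [ 0.535 -0.023  0.219]
scene postTop 156 [ 0.71  -0.08   0.222] [ 0.69  -0.093  0.21 ] [ 0.73  -0.068  0.225]
scene cyctop 24 [ 0.569 -0.269  0.101] [ 0.552 -0.279  0.1  ] [ 0.584 -0.26   0.118]
scene lid 969 [ 0.531 -0.104  0.116] [ 0.52  -0.154  0.058] [ 0.54  -0.045  0.165]
scene cuff 137 [ 0.633 -0.075  0.022] [ 0.608 -0.1    0.018] [ 0.656 -0.051  0.025]
scene foot 813 [ 0.725 -0.097  0.014] [ 0.676 -0.13   0.006] [ 0.758 -0.051  0.02 ]
side griptop 57 [ 0.472 -0.069  0.256] [ 0.465 -0.076  0.251] [ 0.482 -0.058  0.259]
side head 1051 [ 0.468 -0.075  0.212] [ 0.428 -0.114  0.206] [ 0.535 -0.024  0.219]
side postTop 155 [ 0.71  -0.088  0.222] [ 0.694 -0.105  0.213] [ 0.731 -0.069  0.225]
side cyctop 209 [ 0.572 -0.289  0.114] [ 0.553 -0.303  0.1  ] [ 0.6   -0.269  0.118]
side lid 862 [ 0.523 -0.11   0.11 ] [ 0.515 -0.155  0.057] [ 0.531 -0.046  0.163]
side cuff 123 [ 0.627 -0.076  0.021] [ 0.603 -0.101  0.018] [ 0.653 -0.052  0.025]
side foot 611 [ 0.703 -0.098  0.014] [ 0.67  -0.13   0.005] [ 0.752 -0.051  0.026]
```

View pics/c1.png

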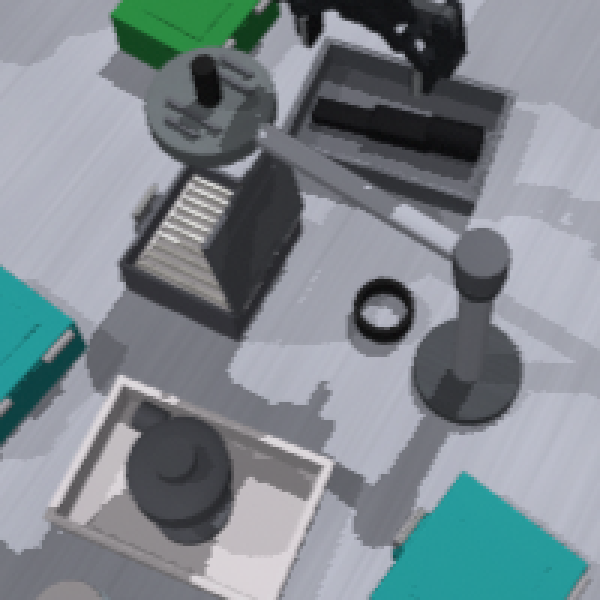

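View pics/c2.png

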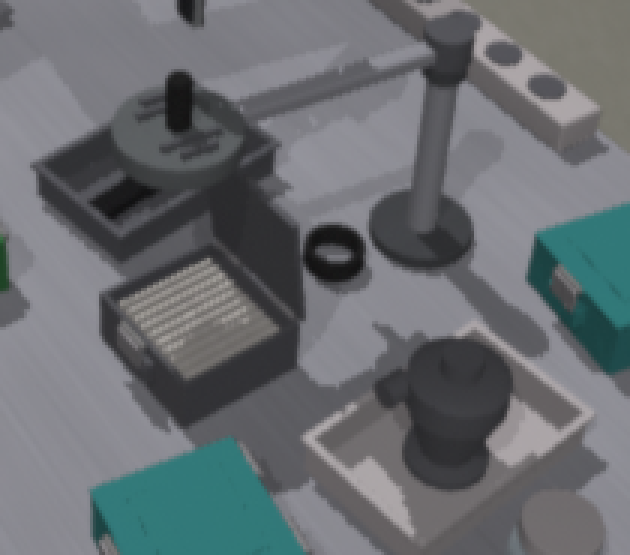

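Run:
```python
from h import *
from scipy.optimize import least_squares
W={n:np.load(f'/tmp/{n}_w.npy').reshape(-1,3) for n in('scene','side')}
P=np.vstack(list(W.values()))
def circ(p,r):
    g=p[:,:2].mean(0)
    s=least_squares(lambda c:np.hypot(*(p[:,:2]-c).T)-r,g+[.01,.01],loss='soft_l1',f_scale=.002);return np.round(s.x,4),len(p),round(float(np.median(abs(s.fun))),4)
def near(p,c,r): return p[np.hypot(*(p[:,:2]-c).T)<r]
for n,p in list(W.items())+[('both',P)]:
    z=p[:,2]
    q=near(p,[.573,-.284],.055)
    for z0,z1,r in((.06,.083,.038),(.1,.112,.015)):
        k=q[(q[:,2]>z0)&(q[:,2]<z1)]
        if len(k)>8:print(n,'cyc',z0,circ(k,r))
    k=q[q[:,2]>.113];print('pipe top',len(k),k.mean(0).round(4) if len(k) else '')
    k=near(p,[.712,-.088],.03);k=k[(k[:,2]>.04)&(k[:,2]<.18)];print(n,'post',circ(k,.013))
    k=near(p,[.477,-.068],.02);k=k[(k[:,2]>.225)&(k[:,2]<.25)];print(n,'grip',circ(k,.010))
    k=p[(p[:,0]>.505)&(p[:,0]<.56)&(p[:,1]>-.17)&(p[:,1]<-.03)&(z>.07)&(z<.17)]
    c=k.mean(0);nrm=np.linalg.svd(k-c,full_matrices=0)[2][2];print(n,'lid',c.round(4),nrm.round(3),np.percentile(k,[1,99],axis=0).round(3).tolist())
```

```text
scene cyc 0.06 (array([ 0.5776, -0.2862]), 71, 0.0003)
scene cyc 0.1 (array([ 0.58  , -0.2872]), 137, 0.0068)
pipe top 139 [ 0.5789 -0.2868  0.1157]
scene post (array([ 0.7165, -0.086 ]), 255, 0.0004)
scene grip (array([ 0.4895, -0.0775]), 55, 0.0023)
scene lid [ 0.5296 -0.1047  0.1217] [0.985 0.045 0.165] [[0.518, -0.155, 0.072], [0.539, -0.043, 0.165]]
side cyc 0.06 (array([ 0.5755, -0.2853]), 198, 0.0013)
side cyc 0.1 (array([ 0.5748, -0.2888]), 128, 0.0038)
pipe top 119 [ 0.5747 -0.2875  0.1153]
side post (array([ 0.7139, -0.086 ]), 450, 0.0011)
side grip (array([ 0.475 , -0.0654]), 84, 0.0009)
side lid [ 0.5219 -0.109   0.1178] [0.989 0.061 0.135] [[0.514, -0.156, 0.071], [0.531, -0.043, 0.165]]
both cyc 0.06 (array([ 0.5764, -0.2859]), 269, 0.001)
both cyc 0.1 (array([ 0.5769, -0.2884]), 265, 0.0058)
pipe top 258 [ 0.577  -0.2871  0.1155]
both post (array([ 0.7148, -0.0863]), 705, 0.001)
both grip (array([ 0.4759, -0.0658]), 139, 0.0011)
both lid [ 0.5261 -0.1067  0.1199] [0.989 0.044 0.143] [[0.515, -0.156, 0.071], [0.539, -0.043, 0.165]]
```

```bash
python3 -m jog '[{"grip":0.0854,"dp":[0,0,-0.03],"turn":[0,0,-0.12]},{"grip":0.0854,"dp":[0,0,-0.03],"turn":[0,0,-0.12]},{"grip":0.0854,"dp":[0,0,0],"turn":[0,0,-0.12]},{"grip":0.0854,"dp":[0,0,0],"turn":[0,0,-0.12]},{"grip":0.0854,"dp":[0,0,0],"turn":[0,0,-0.12]},{"grip":0.0854,"dp":[0,0,0],"turn":[0,0,-0.12]},{"grip":0.0854,"dp":[0,0,0],"turn":[0,0,-0.12]},{"grip":0.0854,"dp":[0,0,0],"turn":[0,0,-0.12]},{"grip":0.0854,"dp":[0,0,0],"turn":[0,0,-0.12]},{"grip":0.0854,"dp":[0,0,0],"turn":[0,0,-0.12]},{"grip":0.0854,"dp":[0,0,0],"turn":[0,0,-0.12]},{"grip":0.0854,"dp":[0,0,0],"turn":[0,0,-0.12]}]' 30
cat >> h.py <<'E'
def rel(p):
    o=manip.get_obs();R=np.array(o['orientation'])
    print('tcp',np.round(o['tool_pos'],4),'yaw_y',round(float(np.degrees(np.arctan2(R[1,1],R[0,1]))),2),'q',np.round(o['qpos'],2),'F',np.round(o['ft_force'],1),'grip',o['gripper_width'],o['grip_force'],'t',o['time'])
    print('z axis',R[:,2].round(3));print('dp to target',np.round(R.T@(np.array(p)-o['tool_pos']),4))
E
python3 -c "
from h import *
rel([.476,-.066,.29])"
```

```text
time: 1.1
tool_pos: [0.5747, 0.0, 0.2907]
orientation: [[-0.992, 0.125, -0.001], [0.125, 0.992, 0.0], [0.001, -0.0, -1.0]]
ft_force: [0.6, 0.5, 0.1]
gripper_width: 1.0
grip_force: 0.0
tcp [0.5747 0.     0.2907] yaw_y 82.85 q [-0.11  0.37  0.23  1.43 -0.    0.01] F [0.6 0.5 0.1] grip 1.0004207880857021 0.0 t 1.1
z axis [-0.001  0.    -1.   ]
dp to target [ 0.0897 -0.0778  0.0008]
```

```bash
python3 -m jog '[{"grip":0.0854,"dp":[0.0225,-0.0195,0],"turn":[0,0,-0.04]},{"grip":0.0854,"dp":[0.0225,-0.0195,0],"turn":[0,0,0]},{"grip":0.0854,"dp":[0.0225,-0.0195,0],"turn":[0,0,0]},{"grip":0.0854,"dp":[0.0225,-0.0195,0],"turn":[0,0,0]},{"grip":0.0854,"dp":[0,0,0],"turn":[0,0,0]}]'
python3 - <<'E'
from h import *
rel([.476,-.066,.225])
s=snap('wrist');save('w1.png',s['color'])
E
```

```text
time: 1.52
tool_pos: [0.4735, -0.0702, 0.291]
orientation: [[-0.996, 0.094, -0.004], [0.094, 0.996, -0.001], [0.003, -0.001, -1.0]]
ft_force: [-0.5, 0.3, 0.3]
gripper_width: 0.996
grip_force: 0.0
tcp [ 0.4735 -0.0702  0.291 ] yaw_y 84.61 q [-0.28  0.17 -0.04  1.36 -0.   -0.18] F [-0.5  0.3  0.3] grip 0.9962887789606061 0.0 t 1.5167
z axis [-0.004 -0.001 -1.   ]
dp to target [-0.0024  0.0045  0.066 ]
```

View pics/w1.png

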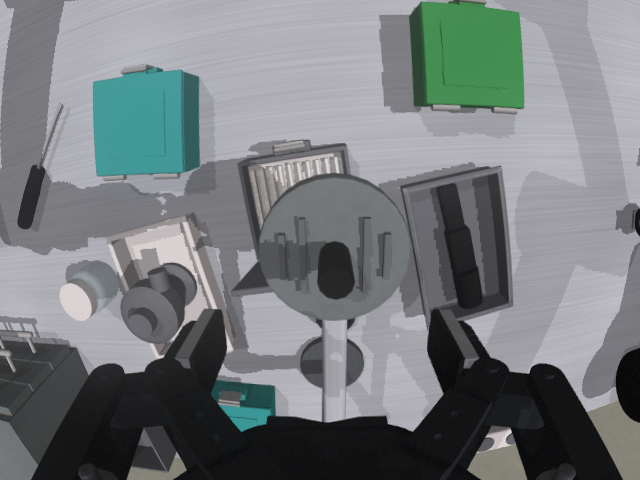

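The wrist picture shows the grip post's top at about (337,262), roughly midway between the fingertips at (212,320) and (440,320). The bar runs down column 333 and the cyclone is at (150,310).

```bash
cat >> h.py <<'E'
def wcloud(s,o):
    z=s['z_map'];v,u=np.mgrid[:480,:640];dx=u-s['cx'];dy=v-s['cy'];r=np.hypot(dx,dy)+1e-9
    k=np.tan(np.minimum(r/f(s),1.5))/r*z
    c=np.stack([dx*k,dy*k,z],-1);T=np.array(s['T_tool_cam'])
    w=(c@T[:3,:3].T+T[:3,3])@np.array(o['orientation']).T+o['tool_pos'];w[z==0]=np.nan;return w
E
python3 - <<'E'
from h import *
s=load('wrist');w=wcloud(s,manip.get_obs())
for n,(u0,u1,v0,v1,a,b) in {'top':(315,360,240,285,.25,.265),'head':(250,420,170,330,.205,.225),'cyc':(100,200,260,340,.113,.125)}.items():
    p=w[v0:v1,u0:u1].reshape(-1,3);p=p[(p[:,2]>a)&(p[:,2]<b)]
    if len(p):print(n,len(p),p.mean(0).round(4),np.percentile(p,[1,99],axis=0).round(4).tolist())
E
```

```text
top 677 [ 0.4712 -0.0649  0.2552] [[0.4661, -0.0743, 0.2502], [0.4767, -0.056, 0.2574]]
head 15930 [ 0.4714 -0.065   0.2117] [[0.4284, -0.1108, 0.2079], [0.5276, -0.0193, 0.2175]]
cyc 416 [ 0.5761 -0.2854  0.1144] [[0.5627, -0.3, 0.113], [0.5905, -0.2713, 0.1157]]
```

```bash
python3 -m jog '[{"grip":0.0854,"dp":[-0.002,0.0045,0.03],"turn":[0,0,0]},{"grip":0.0854,"dp":[0,0,0.033],"turn":[0,0,0]},{"grip":0.024,"dp":[0,0,0],"turn":[0,0,0]},{"grip":0.024,"dp":[0,0,0],"turn":[0,0,0]},{"grip":0.024,"dp":[0,0,0],"turn":[0,0,0]},{"grip":0.024,"dp":[0,0,0],"turn":[0,0,0]},{"grip":0.024,"dp":[0,0,0],"turn":[0,0,0]},{"grip":0.024,"dp":[0,0,0],"turn":[0,0,0]}]' 20
python3 -c "
from h import *
rel([.476,-.066,.227])"
```

```text
time: 2.23
tool_pos: [0.4816, -0.0646, 0.2301]
orientation: [[-0.996, 0.091, 0.003], [0.091, 0.996, -0.001], [-0.004, -0.001, -1.0]]
ft_force: [0.1, 0.3, -0.8]
gripper_width: 0.278
grip_force: 0.0
tcp [ 0.4816 -0.0646  0.2301] yaw_y 84.8 q [-0.26  0.19 -0.17  1.2   0.   -0.17] F [ 0.1  0.3 -0.8] grip 0.2778313774785346 0.0 t 2.2333
z axis [ 0.003 -0.001 -1.   ]
dp to target [ 0.0054 -0.0019  0.003 ]
```

```bash
python3 -m jog '[{"grip":0.024,"dp":[0.005,0,0.002],"turn":[0,0,0]},{"grip":0.024,"dp":[-0.0006,-0.0168,0],"turn":[0,0,-0.07]},{"grip":0.024,"dp":[-0.0006,-0.0168,0],"turn":[0,0,-0.07]},{"grip":0.024,"dp":[-0.0006,-0.0168,0],"turn":[0,0,-0.07]},{"grip":0.024,"dp":[-0.0006,-0.0168,0],"turn":[0,0,-0.07]},{"grip":0.024,"dp":[-0.0006,-0.0168,0],"turn":[0,0,-0.07]},{"grip":0.024,"dp":[0,0,0],"turn":[0,0,0]}]'
cat >> h.py <<'E'
def lampdp():
    o=manip.get_obs();p=np.array(o['tool_pos'])[:2]-[.715,-.086]
    print('radius',round(float(np.hypot(*p)),4),'arm angle of tcp',round(float(np.arctan2(-p[1],-p[0])),3),'tool needs yaw_y',round(float(90+np.degrees(np.arctan2(-p[1],-p[0]))),1))
E
python3 -c "
from h import *
rel([.579,-.284,.228]);lampdp()"
```

```text
time: 2.82
tool_pos: [0.4828, -0.1499, 0.2266]
orientation: [[-0.967, -0.255, 0.001], [-0.255, 0.967, -0.002], [-0.001, -0.003, -1.0]]
ft_force: [-0.1, -0.5, -0.1]
gripper_width: 0.283
grip_force: 0.4
tcp [ 0.4828 -0.1499  0.2266] yaw_y 104.77 q [-0.43  0.24 -0.13  1.21 -0.   -0.68] F [-0.1 -0.5 -0.1] grip 0.2825355066364131 0.4038580320775509 t 2.8167
z axis [ 0.001 -0.002 -1.   ]
dp to target [-0.0589 -0.1542 -0.0009]
radius 0.2409 arm angle of tcp 0.269 tool needs yaw_y 105.4
```

```bash
python3 -m jog '[{"grip":0.024,"dp":[-0.0006,-0.0168,0],"turn":[0,0,-0.07]},{"grip":0.024,"dp":[-0.0006,-0.0168,0],"turn":[0,0,-0.07]},{"grip":0.024,"dp":[-0.0006,-0.0168,0],"turn":[0,0,-0.07]},{"grip":0.024,"dp":[-0.0006,-0.0168,0],"turn":[0,0,-0.07]},{"grip":0.024,"dp":[-0.0006,-0.0168,0],"turn":[0,0,-0.07]},{"grip":0.024,"dp":[-0.0006,-0.0168,0],"turn":[0,0,-0.07]},{"grip":0.024,"dp":[-0.0006,-0.0168,0],"turn":[0,0,-0.07]},{"grip":0.024,"dp":[-0.0006,-0.0168,0],"turn":[0,0,-0.07]},{"grip":0.024,"dp":[-0.0006,-0.0168,0],"turn":[0,0,-0.07]},{"grip":0.024,"dp":[0,0,0],"turn":[0,0,0]}]'
cat >> h.py <<'E'
def head():
    P=[]
    for n in('scene','side'):
        w=cloud(snap(n)).reshape(-1,3)
        d=np.hypot(w[:,0]-.579,w[:,1]+.284)
        q=w[(d<.1)&(w[:,2]>.185)&(w[:,2]<.222)]
        # flat top disc: outer contour min enclosing circle
        (cx,cy),r=cv2.minEnclosingCircle((q[np.hypot(q[:,0]-.715,q[:,1]+.086)>.195][:,:2]*1000).astype(np.float32))
        g=w[(d<.06)&(w[:,2]>.252)&(w[:,2]<.262)]
        print(n,'head circle',round(cx/1e3,4),round(cy/1e3,4),round(r,1),'grip top',np.nanmean(g,0).round(4) if len(g) else None,len(g))
E
python3 -c "
from h import *
rel([.579,-.284,.228]);lampdp();head()"
```

```text
time: 3.65
tool_pos: [0.5648, -0.2734, 0.2259]
orientation: [[-0.63, -0.776, 0.001], [-0.776, 0.63, -0.001], [-0.0, -0.002, -1.0]]
ft_force: [1.9, -2.6, -0.2]
gripper_width: 0.281
grip_force: 1.4
tcp [ 0.5648 -0.2734  0.2259] yaw_y 140.92 q [-0.55  0.49  0.24  1.32 -0.   -1.44] F [ 1.9 -2.6 -0.2] grip 0.2812438617104063 1.3995697349309921 t 3.65
z axis [ 0.001 -0.001 -1.   ]
dp to target [-0.0007 -0.0177 -0.002 ]
radius 0.2401 arm angle of tcp 0.895 tool needs yaw_y 141.3
scene head circle 0.5697 -0.2755 50.3 grip top None 0
side head circle 0.5639 -0.2765 50.9 grip top [ 0.5611 -0.277   0.2566] 124
```

```bash
python3 -m jog '[{"grip":0.024,"dp":[-0.0005,-0.008,0],"turn":[0,0,-0.035]},{"grip":0.024,"dp":[-0.0005,-0.008,0],"turn":[0,0,-0.035]},{"grip":0.021,"dp":[0,0,0],"turn":[0,0,0]},{"grip":0.021,"dp":[0,0,0],"turn":[0,0,0]},{"grip":0.021,"dp":[0,0,0],"turn":[0,0,0]}]'
python3 -c "
from h import *
rel([.579,-.284,.228]);lampdp();head()"
```

```text
time: 4.17
tool_pos: [0.5759, -0.2803, 0.2265]
orientation: [[-0.575, -0.818, 0.0], [-0.818, 0.575, 0.0], [-0.0, 0.0, -1.0]]
ft_force: [-0.1, -0.4, -0.1]
gripper_width: 0.246
grip_force: 0.3
tcp [ 0.5759 -0.2803  0.2265] yaw_y 144.9 q [-0.55  0.52  0.29  1.34  0.   -1.51] F [-0.1 -0.4 -0.1] grip 0.24570503388958206 0.28517961502075195 t 4.1667
z axis [ 0.  0. -1.]
dp to target [ 0.0012 -0.0047 -0.0015]
radius 0.239 arm angle of tcp 0.949 tool needs yaw_y 144.4
scene head circle 0.5786 -0.2829 50.0 grip top [ 0.588  -0.2965  0.2535] 1
side head circle 0.5736 -0.2831 51.0 grip top [ 0.5719 -0.2844  0.2564] 132
```

```bash
python3 -m jog '[{"grip":0.021,"dp":[0,-0.003,0],"turn":[0,0,-0.012]},{"grip":0.021,"dp":[0,0,0],"turn":[0,0,0]},{"grip":0.021,"dp":[0,0,0],"turn":[0,0,0]},{"grip":0.0854,"dp":[0,0,0],"turn":[0,0,0]},{"grip":0.0854,"dp":[0,0,0],"turn":[0,0,0]},{"grip":0.0854,"dp":[0,0,0],"turn":[0,0,0]},{"grip":0.0854,"dp":[0,0,0],"turn":[0,0,0]},{"grip":0.0854,"dp":[0,0,-0.03],"turn":[0,0,0]},{"grip":0.0854,"dp":[0,0,-0.03],"turn":[0,0,0]},{"grip":0.0854,"dp":[0,0,0],"turn":[0,0,0]}]'
python3 -c "
from h import *
rel([.579,-.284,.228]);lampdp();head()
o=manip.get_obs();s=snap('wrist');w=wcloud(s,o).reshape(-1,3);d=np.hypot(w[:,0]-.578,w[:,1]+.285)
g=w[(d<.05)&(w[:,2]>.245)&(w[:,2]<.265)];print('wrist top',len(g),g.mean(0),np.percentile(g,[1,99],axis=0).round(4).tolist())"
```

```text
time: 5.1
tool_pos: [0.5803, -0.2838, 0.2924]
orientation: [[-0.564, -0.826, 0.007], [-0.826, 0.564, -0.005], [-0.0, -0.009, -1.0]]
ft_force: [-0.2, -0.9, 1.5]
gripper_width: 0.999
grip_force: 0.0
tcp [ 0.5803 -0.2838  0.2924] yaw_y 145.64 q [-0.55  0.53  0.48  1.51  0.   -1.52] F [-0.2 -0.9  1.5] grip 0.9987365347858267 0.0 t 5.1
z axis [ 0.007 -0.005 -1.   ]
dp to target [0.0009 0.0015 0.0643]
radius 0.2393 arm angle of tcp 0.973 tool needs yaw_y 145.7
scene head circle 0.5802 -0.2839 50.2 grip top None 0
side head circle 0.5752 -0.2842 51.0 grip top [ 0.5756 -0.285   0.2564] 61
wrist top 1216 [ 0.57547648 -0.28605438  0.25458559] [[0.5669, -0.2941, 0.2455], [0.5851, -0.2759, 0.2574]]
```

```bash
python3 -m jog '[{"grip":0.0854,"dp":[-0.0326,0.021,0],"turn":[0,0,0]},{"grip":0.0854,"dp":[-0.0326,0.021,0],"turn":[0,0,0]},{"grip":0.0854,"dp":[-0.0326,0.021,0],"turn":[0,0,0]},{"grip":0.0854,"dp":[-0.0326,0.021,0],"turn":[0,0,0]},{"grip":0.0854,"dp":[-0.0326,0.021,0],"turn":[0,0,0]},{"grip":0,"dp":[0,0,0],"turn":[0,0,0.115]},{"grip":0,"dp":[0,0,0],"turn":[0,0,0.115]},{"grip":0,"dp":[0,0,0],"turn":[0,0,0.115]},{"grip":0,"dp":[0,0,0],"turn":[0,0,0.115]},{"grip":0,"dp":[0,0,0],"turn":[0,0,0.115]},{"grip":0,"dp":[0,0,0],"turn":[0,0,0.115]},{"grip":0,"dp":[0,0,0],"turn":[0,0,0.115]}]'
python3 -m jog '[{"grip":0,"dp":[0,0,0],"turn":[0,0,0.115]},{"grip":0,"dp":[0,0,0],"turn":[0,0,0]}]'
python3 - <<'E'
from h import *
rel([.58,-.095,.14])
s=snap('side');save('s2.png',cv2.resize(s['color'][150:420,220:500],(800,600)[:2] if 0 else (622,600)))
w=cloud(s).reshape(-1,3)
k=w[(w[:,0]>.5)&(w[:,0]<.56)&(w[:,1]>-.17)&(w[:,1]<-.03)&(w[:,2]>.07)&(w[:,2]<.17)]
c=k.mean(0);print(c.round(4),np.linalg.svd(k-c,full_matrices=0)[2][2].round(3),np.percentile(k,[1,99],axis=0).round(3).tolist())
E
```

```text
time: 6.25
tool_pos: [0.5833, -0.0888, 0.2846]
orientation: [[-0.987, -0.16, -0.003], [-0.16, 0.987, 0.001], [0.003, 0.001, -1.0]]
ft_force: [0.4, -0.0, 0.1]
gripper_width: 0.01
grip_force: 0.0
time: 6.42
tool_pos: [0.5833, -0.0888, 0.2848]
orientation: [[-0.999, -0.049, -0.003], [-0.049, 0.999, 0.001], [0.003, 0.001, -1.0]]
ft_force: [-0.2, -0.5, 0.5]
gripper_width: 0.0
grip_force: 0.0
tcp [ 0.5833 -0.0888  0.2848] yaw_y 92.83 q [-0.26  0.41  0.26  1.43  0.   -0.31] F [-0.2 -0.5  0.5] grip 0.00048484629431219916 0.0 t 6.4167
z axis [-0.003  0.001 -1.   ]
dp to target [ 0.0032 -0.0061  0.1448]
[ 0.521  -0.1027  0.1218] [0.989 0.058 0.133] [[0.512, -0.157, 0.071], [0.531, -0.042, 0.165]]
```

View pics/s2.png

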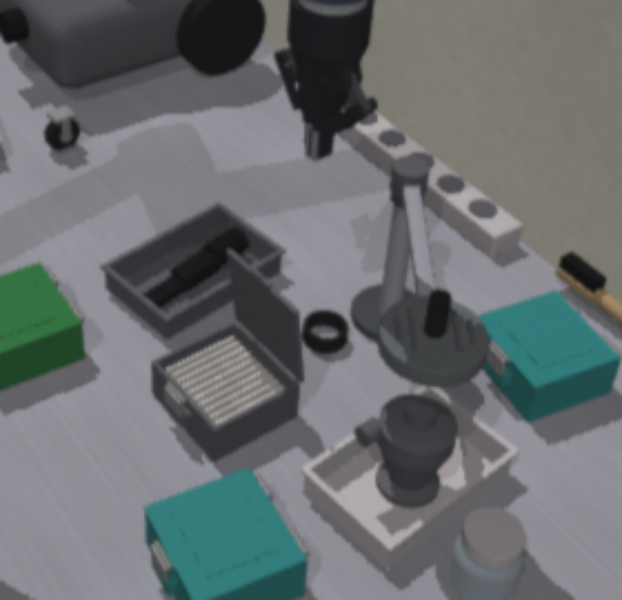

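The side picture shows the lamp head at (430,335) hanging over the cyclone at (415,440), with the lid still upright at (265,315). Now the lid.

```bash
python3 -m jog '[{"grip":0,"dp":[0,0,0.035],"turn":[0,0,0]},{"grip":0,"dp":[0,0,0.035],"turn":[0,0,0]},{"grip":0,"dp":[0,0,0.035],"turn":[0,0,0]},{"grip":0,"dp":[0,0,0.035],"turn":[0,0,0]},{"grip":0,"dp":[0.015,0,0],"turn":[0,0,0]},{"grip":0,"dp":[0.015,0,0],"turn":[0,0,0]},{"grip":0,"dp":[0.012,0,0.001],"turn":[0,0,0]},{"grip":0,"dp":[0.012,0,0.003],"turn":[0,0,0]},{"grip":0,"dp":[0,0,0],"turn":[0,0,0]}]'
python3 - <<'E'
from h import *
rel([.501,-.095,.134])
w=cloud(snap('side')).reshape(-1,3)
k=w[(w[:,0]>.43)&(w[:,0]<.55)&(w[:,1]>-.15)&(w[:,1]<-.05)&(w[:,2]>.07)&(w[:,2]<.17)]
c=k.mean(0);print(len(k),c.round(4),np.linalg.svd(k-c,full_matrices=0)[2][2].round(3),np.percentile(k,[1,99],axis=0).round(3).tolist())
E
```

```text
time: 7.22
tool_pos: [0.5272, -0.0913, 0.1411]
orientation: [[-0.999, -0.053, -0.004], [-0.053, 0.999, 0.001], [0.004, 0.001, -1.0]]
ft_force: [-0.2, -0.1, -0.3]
gripper_width: -0.002
grip_force: 0.0
tcp [ 0.5272 -0.0913  0.1411] yaw_y 93.06 q [-0.29  0.34 -0.21  1.02 -0.   -0.34] F [-0.2 -0.1 -0.3] grip -0.0016545154995828548 0.0 t 7.2167
z axis [-0.004  0.001 -1.   ]
dp to target [ 0.0263 -0.0023  0.0072]
683 [ 0.5158 -0.101   0.1259] [0.987 0.052 0.151] [[0.504, -0.149, 0.071], [0.533, -0.051, 0.167]]
```

```bash
python3 -m jog '[{"grip":0,"dp":[0.013,0,0.003],"turn":[0,0,0]},{"grip":0,"dp":[0.013,0,0.004],"turn":[0,0,0]},{"grip":0,"dp":[0.008,0,0.005],"turn":[0,0,0]},{"grip":0,"dp":[0.008,0,0.006],"turn":[0,0,0]},{"grip":0,"dp":[0.007,0,0.006],"turn":[0,0,0]},{"grip":0,"dp":[0.007,0,0.007],"turn":[0,0,0]},{"grip":0,"dp":[0,0,0],"turn":[0,0,0]}]'
python3 - <<'E'
from h import *
rel([.462,-.095,.094])
s=snap('side');save('s3.png',cv2.resize(s['color'][200:400,220:460],(720,600)))
w=cloud(s).reshape(-1,3)
k=w[(w[:,0]>.40)&(w[:,0]<.55)&(w[:,1]>-.15)&(w[:,1]<-.12)&(w[:,2]>.062)&(w[:,2]<.17)]
c=k.mean(0);print(len(k),c.round(4),np.linalg.svd(k-c,full_matrices=0)[2][2].round(3),np.percentile(k,[1,99],axis=0).round(3).tolist())
E
```

```text
time: 7.85
tool_pos: [0.4729, -0.0943, 0.1101]
orientation: [[-0.999, -0.052, -0.002], [-0.052, 0.999, 0.001], [0.002, 0.001, -1.0]]
ft_force: [0.0, 0.0, 0.0]
gripper_width: 0.0
grip_force: 0.0
tcp [ 0.4729 -0.0943  0.1101] yaw_y 93.0 q [-0.33  0.27 -0.4   0.91 -0.   -0.38] F [0. 0. 0.] grip 0.00034907644809726354 0.0 t 7.85
z axis [-0.002  0.001 -1.   ]
dp to target [ 0.0109 -0.0002  0.0162]
226 [ 0.4802 -0.1344  0.1031] [-0.265  0.91  -0.317] [[0.445, -0.15, 0.062], [0.528, -0.121, 0.169]]
```

View pics/s3.png

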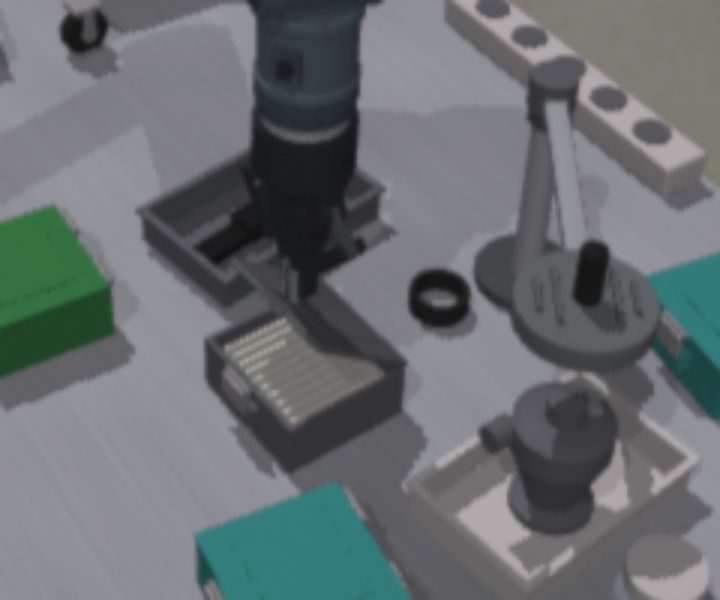

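The side picture shows the fingertips at (300,285) on the lid's outer face, with the lid about half shut over the case at (305,375). I'll continue along the arc.

```bash
python3 -m jog '[{"grip":0,"dp":[0.006,0,0.007],"turn":[0,0,0]},{"grip":0,"dp":[0.006,0,0.008],"turn":[0,0,0]},{"grip":0,"dp":[0.005,0,0.009],"turn":[0,0,0]},{"grip":0,"dp":[0.005,0,0.008],"turn":[0,0,0]},{"grip":0,"dp":[0.003,0,0.006],"turn":[0,0,0]},{"grip":0,"dp":[0.003,0,0.003],"turn":[0,0,0]},{"grip":0,"dp":[0,0,0],"turn":[0,0,0]}]'
python3 -c "
from h import *
rel([.445,-.095,.058])"
```

```text
time: 8.48
tool_pos: [0.4454, -0.0958, 0.0697]
orientation: [[-0.999, -0.051, -0.002], [-0.051, 0.999, 0.001], [0.001, 0.001, -1.0]]
ft_force: [1.0, 0.9, 0.3]
gripper_width: -0.004
grip_force: 0.0
tcp [ 0.4454 -0.0958  0.0697] yaw_y 92.94 q [-0.35  0.27 -0.53  0.78  0.   -0.4 ] F [1.  0.9 0.3] grip -0.003733223728091112 0.0 t 8.4833
z axis [-0.002  0.001 -1.   ]
dp to target [0.0003 0.0008 0.0117]
```

Now press straight down near the front edge.

```bash
python3 -m jog '[{"grip":0,"dp":[0,0,0.003],"turn":[0,0,0]},{"grip":0,"dp":[0,0,0.003],"turn":[0,0,0]},{"grip":0,"dp":[0,0,0.003],"turn":[0,0,0]},{"grip":0,"dp":[0,0,0.002],"turn":[0,0,0]},{"grip":0,"dp":[0,0,0],"turn":[0,0,0]},{"grip":0,"dp":[0,0,0],"turn":[0,0,0]}]'
```

```text
time: 8.98
tool_pos: [0.4465, -0.0961, 0.0593]
orientation: [[-0.999, -0.051, 0.0], [-0.051, 0.999, 0.0], [-0.0, -0.0, -1.0]]
ft_force: [-0.8, -0.4, -0.1]
gripper_width: -0.001
grip_force: 0.0
```

```bash
python3 -m jog '[{"grip":0,"dp":[0,0,0.002],"turn":[0,0,0]},{"grip":0,"dp":[0,0,0.001],"turn":[0,0,0]},{"grip":0,"dp":[0,0,0],"turn":[0,0,0]},{"grip":0,"dp":[0,0,0],"turn":[0,0,0]}]'
```

```text
time: 9.32
tool_pos: [0.4465, -0.0961, 0.0564]
orientation: [[-0.999, -0.051, 0.001], [-0.051, 0.999, -0.0], [-0.001, -0.0, -1.0]]
ft_force: [-1.4, 0.7, 1.8]
gripper_width: 0.002
grip_force: 1.3
```

```bash
python3 -m jog '[{"grip":0,"dp":[0,0,0.001],"turn":[0,0,0]},{"grip":0,"dp":[0,0,0.001],"turn":[0,0,0]},{"grip":0,"dp":[0,0,0],"turn":[0,0,0]},{"grip":0,"dp":[0,0,0],"turn":[0,0,0]}]'
```

```text
time: 9.65
tool_pos: [0.4465, -0.0962, 0.0559]
orientation: [[-0.999, -0.051, 0.001], [-0.051, 0.999, -0.001], [-0.001, -0.001, -1.0]]
ft_force: [-6.2, 1.9, 18.1]
gripper_width: 0.002
grip_force: 8.9
```

```bash
python3 -m jog '[{"grip":0,"dp":[0,0,-0.01],"turn":[0,0,0]},{"grip":0,"dp":[0,0,-0.03],"turn":[0,0,0]},{"grip":0,"dp":[0,0,-0.04],"turn":[0,0,0]},{"grip":0,"dp":[0,0,-0.04],"turn":[0,0,0]},{"grip":0,"dp":[0,0.03,-0.04],"turn":[0,0,0]},{"grip":0,"dp":[0,0.04,0],"turn":[0,0,0]},{"grip":0,"dp":[0,0.04,0],"turn":[0,0,0]},{"grip":0,"dp":[0,0,0],"turn":[0,0,0]}]'
python3 - <<'E'
from h import *
head()
s=load('side');save('s4.png',cv2.resize(s['color'][200:400,220:460],(720,600),interpolation=2))
for n in('scene','side'):
    w=cloud(load(n)).reshape(-1,3)
    k=w[(w[:,0]>.43)&(w[:,0]<.53)&(w[:,1]>-.145)&(w[:,1]<-.06)&(w[:,2]>.045)&(w[:,2]<.09)]
    A=np.c_[k[:,:2]-[.535,-.1],np.ones(len(k))];print(n,len(k),np.linalg.lstsq(A,k[:,2],rcond=None)[0].round(4))
    q=w[(np.hypot(w[:,0]-.577,w[:,1]+.286)<.055)&(w[:,2]>.06)&(w[:,2]<.083)]
    print('cyc pts',q.mean(0).round(4) if len(q) else 0,len(q))
E
```

```text
time: 10.32
tool_pos: [0.4403, 0.0143, 0.2083]
orientation: [[-0.998, -0.059, 0.001], [-0.059, 0.998, 0.003], [-0.001, 0.003, -1.0]]
ft_force: [-0.6, -0.0, -0.2]
gripper_width: 0.0
grip_force: 0.0
scene head circle 0.5805 -0.2838 50.3 grip top [ 0.5813 -0.2845  0.2568] 85
side head circle 0.5751 -0.2835 51.8 grip top [ 0.5758 -0.2851  0.2561] 62
scene 1200 [-0.0022  0.004   0.0576]
cyc pts [ 0.6031 -0.3034  0.076 ] 66
side 1130 [-0.0057  0.0016  0.0571]
cyc pts [ 0.5529 -0.3067  0.0742] 189
```

View pics/s4.png

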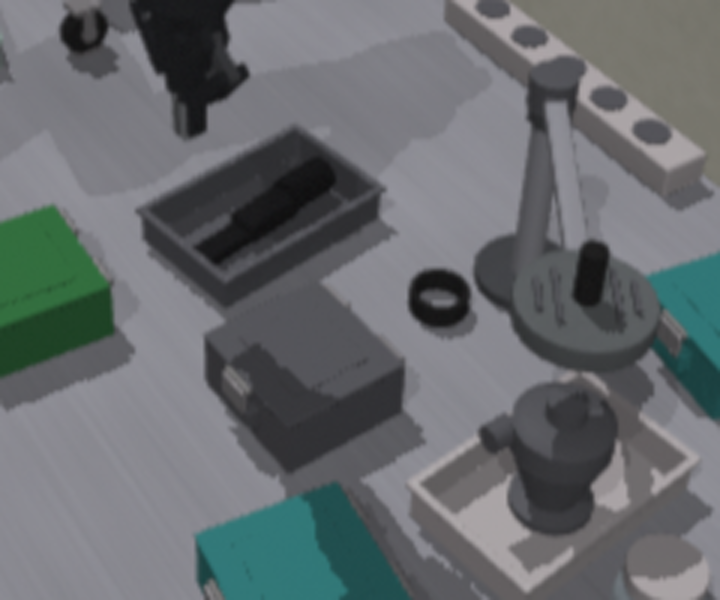

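The side picture shows the lid flat and shut at (305,365), with its top level at 57–58 mm and the tilt under 0.006. The lamp head at (585,300) is over the undisturbed cyclone at (560,450), and the robot is clear.

```bash
python3 -c "
from workcell import manip
print(manip.hand_in())"
```

```text
the job is handed in; nothing more can be done
None
```

The job is handed in: the lamp head hangs about 3 mm off centre above the cyclone (measured from the cameras), the case lid is pressed fully shut, and the trays, their contents and the other loose things were not touched.

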